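# Ready the cork core feeder: set the pulley to its mark and latch the core

### The arm

A 6-joint arm with a two-finger parallel gripper is mounted at the origin on the work surface. World frame = base frame: x ahead of the robot, y to its left, z up, the work surface at z = 0. Lengths are in m, angles in rad, forces in N, time in s.
With the tool pointing down it reaches from about 0.3 to 0.85 m from the base axis. Payload 4.2 kg.
Tool frame: the origin (TCP) lies between the finger pads; the fingertips stand 8 mm ahead of it and the grasp point (between the pads) lies 11 mm behind it; z points along the fingers, y is the line along which they close (so a half turn about z gives the same grasp; the last joint's range is limited). The gripper opens to 91 mm and grips with 3 to 60 N. Pads are 32 mm wide; open, the fingers measure 118 mm over their backs; the gripper's body (76 mm by 178 mm) begins 60 mm behind the grasp point.
Start: joints at [-1.328, 0.32, 1.565, -0, 1.257, -0.02], TCP at [0.149, -0.555, 0.222] pointing down, gripper open.
Joint ranges: [-3.11, 3.11], [-0.84, 2.01], [0.21, 2.61], [-1.34, 4.49], [0.05, 2.63], [-2.56, 2.56]. Speed limits (rad/s): [2.57, 2.57, 3.14, 3.14, 3.14, 3.14].

### API

Orientations are given as a unit quaternion [w, x, y, z].
In Python, from rig import env, eyes, workorder gives the robot as it stands.
- The arm moves only by the tool send_rows, never from a script. Its argument "series" is a list of rows, each a list of 7 numbers: the shift along the tool's x, y, z scaled (see below), then the turn, a rotation vector about the tool's x, y, z scaled (see below), then the closure, from 0 (fully open) to 1 (shut). In form: [[x, y, z, ax, ay, az, claw], ...]. A call has 1 to 20 rows; each row is the pose to reach, as a shift and turn from the pose commanded when the call began, along the tool's axes at that moment, turning the shorter way round; what a row does not reach only later rows make up. The controller multiplies each number of a shift by 0.5 m and each number of a turn by 180 degrees. A row lasts 1/8 s, in which the tool goes at most 62.5 mm and 10.7 degrees, less where a joint would pass 70% of its speed; a pose out of reach is approached as far as the arm can. A call with a number of a shift or a turn outside -1 to 1 is refused whole. A call with a gripper value outside its range is refused whole. The fingers move at their own pace and stop on an object; "squeeze" is the grip in N (left out, the last holds). Time passes only in rows, so rows that repeat a pose let the fingers close. It gives the time, the measured TCP pose, the force, the opening and the grip force at its end, in the units of the state.
- env.read_state(): the state, without advancing time (a new reading comes with each control period).
- eyes.grab_frame(name): name is "scene" or "top" or "wrist"; returns the picture (420x560x3 uint8, red, green, blue); there is no depth.
- eyes.camera_info(name): a dict with "intrinsics" (3x3 intrinsics, pixels), "R" (3x3) and "t" (3): a world point X has camera coordinates R X + t; the wrist camera has in their place "tool_from_camera" (4x4, takes a point from camera to tool coordinates, whose origin is the TCP and whose axes are the flange's). Camera axes: x right, y down, z forward; pixel columns grow to the right and rows downward; lengths in m; the calibration is good to about 2 mm. The wrist camera is an equidistant fisheye: a pixel r from the principal point sees the ray r / f radians off the axis. A picture is of the moment at which its call begins: read the wrist's pose just before it. camera_info takes no time and is no camera call.
- workorder.finish_job(): hands the job in; it is judged then, once.
Trained networks look in the newest picture that a camera, given by its name, has taken for a name from the list of things; names that differ only in an ending like _2 or _b are one class to them, and where a whole thing is asked for, a point or a joint stands for the part that bears it (a point fixed in the world has none). Each returns a list of dicts, best first, with "p" (0 to 1); they miss things now and then, are a little off and sometimes report something else, mostly with a low value. They report only what shows in the picture. A call takes as long as a camera call.
- eyes.boxes_of(camera, label): "box" ([left, top, right, bottom] in pixels, round what is visible of it).
- eyes.outline_of(camera, label): "region" (420x560 bool, what is visible of it) and "box" ([left, top, right, bottom] in pixels, round what is visible of it).
The state is a dict: "clock": time; "q": joint angles; "qvel": joint speeds; "tau": joint torques, N m; "ee_pos": TCP position; "eef_rot": TCP orientation; "contact_force": force on the tool from outside, world axes, zero at the start; "torque": the same for the moment, N m; "width": finger opening in m; "grip_force": force on a finger pad.
Only numpy, scipy, OpenCV 4.12 (cv2) and the standard library are available. Lean on these libraries where they do the work, as an engineer would, in place of code of your own. Each camera call takes 0.05 s, during which the arm holds its last target. There are 200 camera calls.

### The job

Get the cork core feeder ready for its next run: turn the pulley until the engraved line on its rim faces the fixed pointer, and press the cork core standing proud of the spring column down until both catches snap over its top and hold it. Leave the other things on the shelf where they are.

Things in the scene. Friction and masses are not known exactly. Their poses are not given: they have to be found in the camera images.
- feeder: grey base plate of the feeder, fixed to the shelf, 205 x 360 mm and 30 mm thick. Origin at shelf height; z up, its y runs from the column to the pulley. In its frame the pulley axis is at (0, 85) mm, the spring column at (0, -110) mm, the pointer on the far (+x) side of the pulley
- pulley: aluminium pulley lying flat like a dish, its origin on its vertical axis 65 mm above the shelf, its x axis through the mark. Outer radius 70 mm; rim wall 12 mm thick (radius 58 to 70), its top 25 mm above the dish's floor, so a finger fits on each side of it from above; the low hub (radius 16) rises 4 to 7 mm from the floor. Turns endlessly both ways with slight friction (2 N at the rim), stays where left
- pulley_axis (a point): point on the pulley's vertical axis, level with the top of the rim, 100 mm above the shelf (dish floor 75 mm). Nothing outside the rim within 65 mm of it stands higher than 76 mm above the shelf
- mark (a point): outer end of the engraved line on the top of the pulley's rim, 70 mm from the axis and 100 mm above the shelf; it turns with the pulley. The line is dark, straight, 6 mm wide; it runs outward over the dish's floor from near the hub, up and over the rim and down its outer face. It is the only such line
- pointer (a point): tip of the fixed steel cone that points horizontally at the pulley's axis, 74 mm from the axis and 69 mm above the shelf, below the grip zone of the rim (its highest point is 76 mm above the shelf). When the mark faces it the two are 4 mm apart seen from above
- column (a point): centre of the spring column's mouth, 100 mm above the shelf. Upright tube of 72 mm outer diameter, top at 96 mm. Two steel catches, 18 mm wide, 100 to 107 mm above the shelf, sit on its feeder +y and -y sides; springs press them on the core's side and they jump 6 mm inward over its top edge once it is below them, leaving 47 mm between them for the fingers
- core: cork cylinder in the column, 60 mm diameter, 35 mm high, 30 g; origin at the centre of its underside, 88 mm above the shelf at the start (top 123). It must go down 23.5 mm (top to 99.5 mm) to pass under the catches. The catches drag on it with a few N. Unless latched it springs back up
- follower: steel disc under the core inside the column, hidden from view; origin at the centre of its top. Its spring resists with 5 N at first, 11 N after 23.5 mm; hard stop at 32 mm
- spare_core: bystander: an equal cork cylinder, 60 mm diameter, 35 mm high, standing on the shelf in front of the feeder; origin at the centre of its underside
- burnisher: bystander: horn burnisher with wooden handle, 150 mm long, 14 mm high, lying on the feeder's base plate between column and pulley; origin under its middle
- spool: bystander: wooden thread spool, 48 mm diameter, 56 mm high, on the shelf beyond the feeder; origin at the centre of its underside
- cup: bystander: iron hemisphere cup, 84 mm diameter, 45 mm high, on the shelf beyond the feeder; origin at the centre of its underside
- ball_center (a point): bystander: centre of the maroon finished ball, 72 mm diameter, resting on a black ring of 64 mm diameter on the robot's right
- jar: bystander: tall closed glass jar of cork cores, 100 mm diameter, 233 mm high, on the robot's right; origin at the centre of its underside
- door_box: bystander, fixed: small wooden box with a sliding door, 150 x 200 mm, 125 mm high, on the robot's left; origin at the centre of its underside

How it is judged:
By the outcome, as a careful person would: the job done as asked, in the order asked, and still so for the second after the job is handed in, with the robot touching nothing.
It also fails if it takes over 72 s, if anything falls off the work surface, if the arm or the gripper's body presses on something with over 40 N, if the wrist force passes 120 N, or if a joint passes its speed limit or range.

## Working session

There is one attempt and no reset: what is moved stays moved. The work goes in short steps, Python scripts to look and compute and a tool call to move; the robot and the scene stay as the last step left them, time stands still between calls to the robot, and variables do not carry over. Pictures are saved under pics/ and viewed, at most 10 in all, crops included, and the job is handed in when it is done.

Besides the shell and the picture viewer there is one more tool, called after "Call:" in YAML: its name, and indented under it one key for each argument. send_rows: Moves the arm, as the interface text tells. Its arguments: {"type":"object","properties":{"series":{"type":"array","items":{"type":"array","items":{"type":"number","minimum":-1,"maximum":1}}},"squeeze":{"type":"number"}},"required":["series"]}

```bash
ls; mkdir -p pics; python3 - <<'E'
from rig import env, eyes, workorder
import cv2,numpy as np
s=env.read_state();print(s)
for n in("top","scene"):
    im=eyes.grab_frame(n);cv2.imwrite(f"pics/{n}0.png",im[...,::-1])
    c=eyes.camera_info(n);print(n,{k:np.round(v,4).tolist() if not isinstance(v,str) else v for k,v in c.items()})
print(eyes.camera_info("wrist"))
for l in("pulley","feeder","mark","pointer","core"):
    for n in("top","scene"):
        print(l,n,eyes.boxes_of(n,l)[:2])
E
```

```text
pics
{'clock': 0.0, 'q': array([-1.32800550e+00,  3.20279262e-01,  1.56564614e+00, -3.34534463e-05,
        1.25739623e+00, -1.99844585e-02]), 'qvel': array([-0.00042663, -0.0016524 ,  0.00067824,  0.00027103,  0.00130479,
        0.00014916]), 'tau': array([-6.62673619e-05, -4.12459302e+01, -2.31978106e+01,  7.26088788e-02,
        4.57234879e-02, -1.34816050e-04]), 'ee_pos': array([ 0.14924694, -0.55479669,  0.2211403 ]), 'eef_rot': array([-8.57363238e-04,  9.91380005e-01,  1.31015028e-01, -1.11916832e-04]), 'contact_force': array([-0.23240409,  0.82376598, -0.16336252]), 'torque': array([0.01250939, 0.00556387, 0.04731748]), 'grip_force': 0.0, 'width': 0.09101617462659237}
top {'intrinsics': [[455.5057, 0.0, 272.8595], [0.0, 455.5057, 202.0034], [0.0, 0.0, 1.0]], 'R': [[0.0279, -0.9995, -0.0132], [-0.9964, -0.0267, -0.081], [0.0806, 0.0154, -0.9966]], 't': [0.0027, 0.5768, 1.3945]}
scene {'intrinsics': [[407.2616, 0.0, 280.8442], [0.0, 407.2616, 209.6995], [0.0, 0.0, 1.0]], 'R': [[0.0029, 1.0, 0.0019], [0.7939, -0.0012, -0.608], [-0.608, 0.0033, -0.7939]], 't': [-0.0063, -0.4006, 
[... 515 characters left out ...]
       1.00000000e+00]])}
pulley top [{'box': [244.5, 177.9, 293.6, 225.1], 'p': 0.87}]
pulley scene [{'box': [265.4, 186.9, 317.3, 245.8], 'p': 0.86}]
feeder top [{'box': [235.5, 155.8, 363.3, 251.4], 'p': 0.61}]
feeder scene [{'box': [180.3, 179.2, 334.5, 276.9], 'p': 0.9}, {'box': [255.5, 263.8, 275.8, 293.1], 'p': 0.67}]
mark top [{'box': [245.8, 178.3, 288.0, 225.1], 'p': 0.71}]
mark scene [{'box': [264.3, 187.9, 320.8, 240.0], 'p': 0.62}]
pointer top [{'box': [234.6, 159.0, 361.4, 254.7], 'p': 0.63}]
pointer scene [{'box': [182.2, 178.7, 332.3, 276.0], 'p': 0.56}, {'box': [180.9, 249.4, 213.3, 284.3], 'p': 0.37}]
core top [{'box': [321.6, 214.4, 344.8, 232.3], 'p': 0.59}]
core scene []
```

```bash
python3 - <<'E'
import cv2,numpy as np
a=cv2.imread("pics/top0.png")[135:275,215:385];b=cv2.imread("pics/scene0.png")[150:310,150:360]
a=cv2.resize(a,None,fx=3.5,fy=3.5,interpolation=3)
cv2.imwrite("pics/a.png",a)
E
cat > h.py <<'E'
from rig import env, eyes, workorder
import numpy as np, cv2
from scipy.spatial.transform import Rotation as R
def px2w(n,u,v,z):
    c=eyes.camera_info(n);K,Rc,t=c["intrinsics"],np.array(c["R"]),np.array(c["t"])
    d=Rc.T@np.linalg.solve(K,[u,v,1.]);o=-Rc.T@t
    return o+d*(z-o[2])/d[2]
def tool(s=None):
    s=s or env.read_state();q=s["eef_rot"]
    return R.from_quat(q,scalar_first=True).as_matrix(),s["ee_pos"]
def wray(u,v,s):
    c=eyes.camera_info("wrist");K=c["intrinsics"];T=c["tool_from_camera"];M,p=tool(s)
    x,y=u-K[0,2],v-K[1,2];r=np.hypot(x,y);th=r/K[0,0]
    d=np.array([np.sin(th)*x/r,np.sin(th)*y/r,np.cos(th)]) if r>0 else np.array([0,0,1.])
    return M@T[:3,3]+p, M@T[:3,:3]@d
def wpx2w(u,v,z,s):
    o,d=wray(u,v,s);return o+d*(z-o[2])/d[2]
def w2wpx(X,s):
    c=eyes.camera_info("wrist");K=c["intrinsics"];T=c["tool_from_camera"];M,p=tool(s)
    x=T[:3,:3].T@(M.T@(np.array(X)-p)-T[:3,3]);th=np.arctan2(np.hypot(x[0],x[1]),x[2]);r=K[0,0]*th
    n=np.hypot(x[0],x[1]);return K[0,2]+r*x[0]/n,K[1,2]+r*x[1]/n
E
```

```text
(no output)
```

View pics/top0.png

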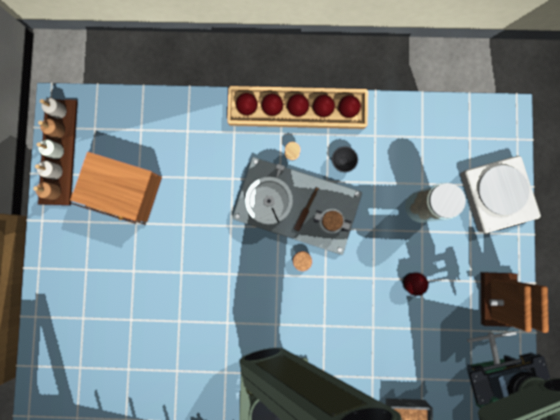

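View pics/a.png

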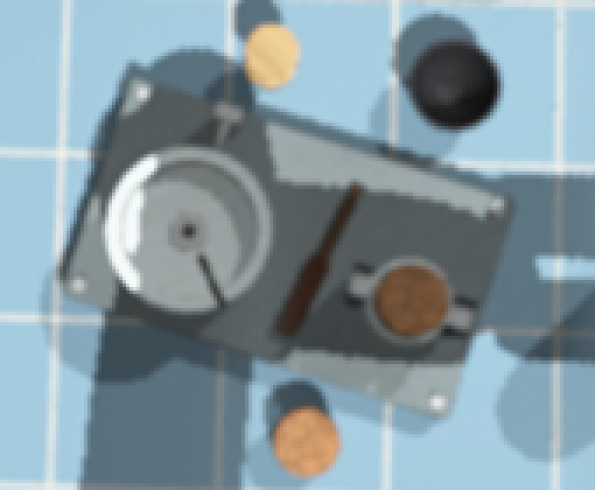

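The top view is up = +x, left = +y. The pulley centre is near (269,201) and its mark points lower right, ending near (279,223). The pointer is near (279,174) and the core near (332,221). The pulley needs roughly +133° (CCW).

```bash
python3 - <<'E'
from h import *
f=lambda u,v:(u/3.5+215-.4,v/3.5+135-.4)
for n,p,z in(("pulley rim",(188,230),.1),("hub",(188,232),.08),("markend",(225,308),.1),("pointer",(225,137),.072),("core",(411,300),.123),("ftl",(142,92),.03),("fbl",(78,286),.03),("ftr",(497,204),.03),("fbr",(437,402),.03)):
    print(n,px2w("top",*f(*p),z).round(4))
M,p=tool();print(M.round(3),p)
E
```

```text
pulley rim [0.5749 0.0308 0.1   ]
hub [0.5749 0.0313 0.08  ]
markend [ 0.5102 -0.002   0.1   ]
pointer [0.6587 0.0019 0.072 ]
core [ 0.5201 -0.1548  0.123 ]
ftl [0.7033 0.0772 0.03  ]
fbl [0.5286 0.1284 0.03  ]
ftr [ 0.6112 -0.24    0.03  ]
fbr [ 0.4355 -0.1898  0.03  ]
[[ 0.966  0.26  -0.   ]
 [ 0.26  -0.966 -0.   ]
 [-0.     0.    -1.   ]] [ 0.14936112 -0.55527332  0.2219743 ]
```

Call:
send_rows:
  series:
    - [0.1,-0.08,-0.08,0,0,0,0]
    - [0.2,-0.16,-0.12,0,0,0,0]
    - [0.3,-0.24,-0.12,0,0,0,0]
    - [0.4,-0.32,-0.12,0,0,0,0]
    - [0.5,-0.4,-0.12,0,0,0,0]
    - [0.6,-0.48,-0.12,0,0,0,0]
    - [0.7,-0.56,-0.12,0,0,0,0]
    - [0.7,-0.56,-0.12,0,0,0,0]

```text
clock: 1.6
ee_pos: [0.416, -0.1914, 0.2821]
eef_rot: [-0.0, 0.991, 0.133, 0.0]
contact_force: [-0.9, -0.2, 0.1]
width: 0.0916
grip_force: 0.0
```

Call:
send_rows:
  series:
    - [0.1,-0.08,0,0,0,0,0]
    - [0.2,-0.16,0,0,0,0,0]
    - [0.3,-0.24,0.02,0,0,0,0]
    - [0.4,-0.32,0.04,0,0,0,0]
    - [0.43,-0.35,0.04,0,0,0,0]
    - [0.43,-0.35,0.04,0,0,0,0]
    - [0.43,-0.35,0.04,0,0,0,0]

```text
clock: 2.48
ee_pos: [0.5763, 0.0303, 0.262]
eef_rot: [0.0, 0.991, 0.131, -0.0]
contact_force: [0.6, -0.5, 0.8]
width: 0.0915
grip_force: 0.0
```

```bash
python3 - <<'E'
from h import *
s=env.read_state();print(s["clock"],s["ee_pos"],s["q"].round(3))
im=eyes.grab_frame("wrist");cv2.imwrite("pics/w1.png",im[...,::-1])
np.save("w1.npy",[*s["ee_pos"],*s["eef_rot"]])
for n,X in(("c",(.5749,.0308,.1)),("pt",(.6587,.0019,.072)),("mk",(.5102,-.002,.1))):print(n,w2wpx(X,s))
E
```

```text
2.475 [0.57633162 0.03028002 0.26197502] [ 3.300e-02  3.020e-01  1.490e+00 -1.000e-03  1.351e+00  1.341e+00]
c (np.float64(278.6178936970588), np.float64(197.37662021337087))
pt (np.float64(324.6443084135591), np.float64(125.66115770364537))
mk (np.float64(292.38970423587665), np.float64(261.4421379222935))
```

View pics/w1.png

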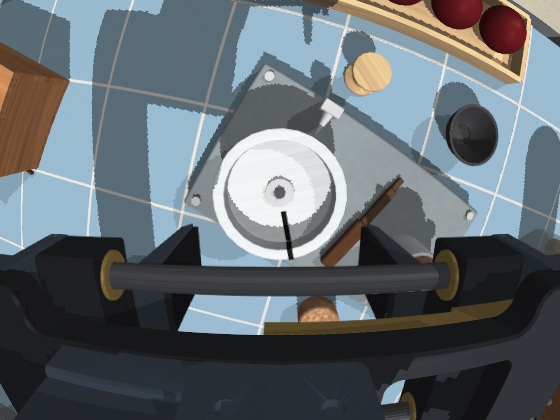

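The wrist view shows the pulley centre near (280,192), the mark running from (284,212) to (291,258), and the pointer tip near (317,131). I'll fit the rim circle numerically.

```bash
python3 - <<'E'
from h import *
from scipy.optimize import least_squares
a=np.load("w1.npy");s=dict(ee_pos=a[:3],eef_rot=a[3:])
im=cv2.imread("pics/w1.png")
o=eyes.outline_of("wrist","pulley")[0];m=o["region"].astype(np.uint8);print(o["p"],o["box"])
c=max(cv2.findContours(m,0,1)[0],key=cv2.contourArea)[:,0]
P=np.array([wpx2w(u,v,.1,s)[:2] for u,v in c if v<258])
r=least_squares(lambda x:np.hypot(*(P-x[:2]).T)-x[2],[.575,.03,.07],loss="soft_l1",f_scale=.002);print(r.x.round(4),np.std(r.fun).round(4))
cen=r.x[:2]
# mark on dish floor/rim: dark pixels inside by ray
for r_,z in((.030,.075),(.04,.075),(.05,.075),(.061,.1),(.064,.1),(.067,.1)):
    th=np.radians(np.arange(-180,180,.5));v=[]
    for t in th:
        u,w=w2wpx((*(cen+r_*np.array([np.cos(t),np.sin(t)])),z),s);v.append(im[int(round(w)),int(round(u))].sum())
    v=np.array(v);d=np.degrees(th[v<170]);print(r_,d.min() if len(d) else None,d.max() if len(d) else None,np.median(d) if len(d) else None)
for p in((317,131),(340,105),(291,258)):
    w=wpx2w(*p,.069 if p[1]<200 else .1,s)[:2];print(p,w.round(4),np.hypot(*(w-cen)).round(4),np.degrees(np.arctan2(*(w-cen)[::-1])).round(1))
for p in((269,76),(196,201),(469,215)):print(wpx2w(*p,.03,s)[:2].round(4))
x,y,w,h=230,85,150,120
E
```

```text
0.91 [212.2, 127.7, 350.7, 259.7]
[0.5767 0.0304 0.0686] 0.0005
0.03 -160.5 -152.0 -156.25
0.04 -158.0 -152.0 -155.0
0.05 -158.0 -152.0 -155.0Traceback (most recent call last):
  File "<stdin>", line 14, in <module>
  File "h.py", line 19, in w2wpx
    c=eyes.camera_info("wrist");K=c["intrinsics"];T=c["tool_from_camera"];M,p=tool(s)
ValueError: time passes only in moves, steps and waits
```

```bash
sed -i 's/^def px2w/import functools\nci=functools.lru_cache(eyes.camera_info)\ndef px2w/; s/c=eyes.camera_info(/c=ci(/' h.py; python3 - <<'E'
from h import *
a=np.load("w1.npy");s=dict(ee_pos=a[:3],eef_rot=a[3:]);cen=np.array([.5767,.0304])
for p in((317,131),(333,108),(291,258)):
    w=wpx2w(*p,.069 if p[1]<200 else .1,s)[:2];print(p,w.round(4),np.hypot(*(w-cen)).round(4),np.degrees(np.arctan2(*(w-cen)[::-1])).round(1))
for p in((269,76),(196,201),(469,215)):print(wpx2w(*p,.03,s)[:2].round(4))
M,p=tool();ps=np.degrees(np.arctan2(M[1,1],M[0,1]));print("tool y yaw",ps,p)
# feeder yaw candidates; grasp poses
def plan(phi0,turn,n,z):
    print("first target world",cen+.064*np.array([np.cos(np.radians(phi0)),np.sin(np.radians(phi0))]))
    A=R.from_euler('z',phi0,degrees=True).as_matrix()
    for k in range(1,n+1):
        f=np.radians(phi0+turn*k/n);f0=np.radians(phi0)
        d=.064*np.array([np.cos(f)-np.cos(f0),np.sin(f)-np.sin(f0),0])
        y=np.array([np.cos(f0),np.sin(f0),0]);x=np.array([-np.sin(f0),np.cos(f0),0])
        print(k,round(d@x/.5,4),round(d@y/.5,4),round(-turn*k/n/180,4))
plan(ps,138.7,20,.09)
t=np.array([*(cen+.064*np.array([np.cos(np.radians(ps)),np.sin(np.radians(ps))])),.088]);print("shift",(M.T@(t-p)/.5).round(4))
E
```

```text
(317, 131) [0.6508 0.008 ] 0.0774 -16.8
(333, 108) [ 0.6803 -0.0021] 0.1085 -17.4
(291, 258) [0.5137 0.0006] 0.0697 -154.6
[0.7013 0.0768]
[0.5286 0.1274]
[ 0.6076 -0.241 ]
tool y yaw -75.0197273235383 [0.57628055 0.02978784 0.26233258]
first target world [ 0.59324313 -0.03142495]
1 0.0155 -0.0009 -0.0385
2 0.0307 -0.0037 -0.0771
3 0.0455 -0.0083 -0.1156
4 0.0596 -0.0147 -0.1541
5 0.0728 -0.0227 -0.1926
6 0.085 -0.0323 -0.2312
7 0.0959 -0.0433 -0.2697
8 0.1055 -0.0555 -0.3082
9 0.1134 -0.0687 -0.3468
10 0.1198 -0.0829 -0.3853
11 0.1244 -0.0977 -0.4238
12 0.1271 -0.1129 -0.4623
13 0.128 -0.1283 -0.5009
14 0.127 -0.1438 -0.5394
15 0.1242 -0.159 -0.5779
16 0.1195 -0.1738 -0.6164
17 0.1131 -0.1879 -0.655
18 0.1051 -0.2011 -0.6935
19 0.0955 -0.2133 -0.732
20 0.0845 -0.2242 -0.7706
shift [0.0011 0.1269 0.3487]
```

Call:
send_rows:
  series:
    - [0,0.06,0.05,0,0,0,0.55]
    - [0,0.127,0.1,0,0,0,0.55]
    - [0,0.127,0.18,0,0,0,0.55]
    - [0,0.127,0.18,0,0,0,0.55]
    - [0,0.127,0.24,0,0,0,0.55]
    - [0,0.127,0.3,0,0,0,0.55]
    - [0,0.127,0.345,0,0,0,0.55]
    - [0,0.127,0.345,0,0,0,0.55]
    - [0,0.127,0.345,0,0,0,0.55]
  squeeze: 15

```text
clock: 3.7
ee_pos: [0.5946, -0.0306, 0.0916]
eef_rot: [0.0, 0.991, 0.131, 0.002]
contact_force: [0.5, -0.1, 0.6]
width: 0.0412
grip_force: 0.0
```

Call:
send_rows:
  series:
    - [0,0,0,0,0,0,0.8]
    - [0,0,0,0,0,0,1]
    - [0,0,0,0,0,0,1]
    - [0,0,0,0,0,0,1]
    - [0,0,0,0,0,0,1]
    - [0,0,0,0,0,0,1]
  squeeze: 15

```text
clock: 4.45
ee_pos: [0.5932, -0.0304, 0.0899]
eef_rot: [0.0, 0.991, 0.131, 0.0]
contact_force: [-2.2, 0.7, 6.3]
width: 0.0154
grip_force: 14.5
```

Call:
send_rows:
  series:
    - [0.0155,-0.0009,0,0,0,-0.0385,1]
    - [0.0307,-0.0037,0,0,0,-0.077,1]
    - [0.0455,-0.0083,0,0,0,-0.1155,1]
    - [0.0596,-0.0147,0,0,0,-0.154,1]
    - [0.0728,-0.0227,0,0,0,-0.1925,1]
    - [0.085,-0.0323,0,0,0,-0.231,1]
    - [0.0959,-0.0433,0,0,0,-0.2695,1]
    - [0.1055,-0.0555,0,0,0,-0.308,1]
    - [0.1134,-0.0687,0,0,0,-0.3465,1]
    - [0.1198,-0.0829,0,0,0,-0.385,1]
    - [0.1244,-0.0977,0,0,0,-0.424,1]
    - [0.1271,-0.1129,0,0,0,-0.462,1]
    - [0.128,-0.1283,0,0,0,-0.501,1]
    - [0.127,-0.1438,0,0,0,-0.539,1]
    - [0.1242,-0.159,0,0,0,-0.578,1]
    - [0.1195,-0.1738,0,0,0,-0.616,1]
    - [0.1131,-0.1879,0,0,0,-0.655,1]
    - [0.1051,-0.2011,0,0,0,-0.693,1]
    - [0.0955,-0.2133,0,0,0,-0.732,1]
    - [0.0845,-0.2242,0,0,0,-0.77,1]

```text
clock: 6.95
ee_pos: [0.6041, 0.0865, 0.0899]
eef_rot: [-0.0, 0.226, 0.974, -0.002]
contact_force: [-3.5, -6.2, 6.5]
width: 0.0149
grip_force: 14.7
```

Call:
send_rows:
  series:
    - [0,0,0,0,0,0,1]
    - [0,0,0,0,0,0,1]

```text
clock: 7.2
ee_pos: [0.6039, 0.0866, 0.0899]
eef_rot: [-0.001, 0.227, 0.974, -0.002]
contact_force: [-3.5, -6.5, 8.0]
width: 0.0154
grip_force: 14.7
```

```bash
python3 - <<'E'
from h import *
s=env.read_state();print(s["clock"],s["ee_pos"],s["q"].round(3),s["contact_force"])
np.save("w2.npy",[*s["ee_pos"],*s["eef_rot"]])
im=eyes.grab_frame("wrist");a=im[:,:,::-1]
b=eyes.grab_frame("top")[135:275,215:385,::-1];b=cv2.resize(b,None,fx=2,fy=2,interpolation=3)
cv2.imwrite("pics/w2.png",a); np.save("w2im.npy",im)
o=np.zeros((420,560+340,3),np.uint8);o[:,:560]=a;o[:280,560:]=b
cv2.imwrite("pics/w2b.png",cv2.resize(o,(800,373)))
E
```

```text
7.2 [0.60388809 0.08663392 0.08987142] [ 0.126  0.482  1.662 -0.004  1.    -0.984] [-3.48060046 -6.51412974  7.95364038]
```

View pics/w2b.png

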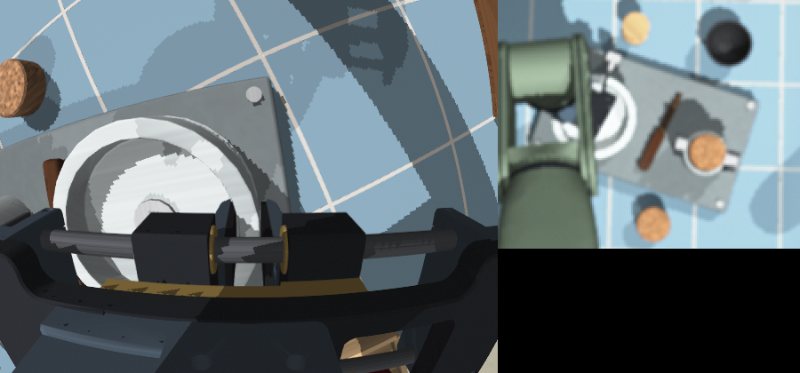

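The rim followed the gripper, but the mark is hidden behind it. I'll release, lift, turn back and check.

Call:
send_rows:
  series:
    - [0,0,0,0,0,0,0.55]
    - [0,0,0,0,0,0,0.55]
    - [0,0,0,0,0,0,0.55]
    - [0,0,-0.1,0,0,0,0.55]
    - [0,0,-0.2,0,0,0,0.55]
    - [0,-0.06,-0.3,0,0,0.05,0.55]
    - [0,-0.128,-0.345,0,0,0.1,0.55]
    - [0,-0.128,-0.345,0,0,0.77,0.55]
    - [0,-0.128,-0.345,0,0,0.77,0.55]
    - [0,-0.128,-0.345,0,0,0.77,0.55]
    - [0,-0.128,-0.345,0,0,0.77,0.55]
    - [0,-0.128,-0.345,0,0,0.77,0.55]
    - [0,-0.128,-0.345,0,0,0.77,0.55]
    - [0,-0.128,-0.345,0,0,0.77,0.55]
    - [0,-0.128,-0.345,0,0,0.77,0.55]
    - [0,-0.128,-0.345,0,0,0.77,0.55]
    - [0,-0.128,-0.345,0,0,0.77,0.55]
    - [0,-0.128,-0.345,0,0,0.77,0.55]
    - [0,-0.128,-0.345,0,0,0.77,0.55]
    - [0,-0.128,-0.345,0,0,0.77,0.55]

```text
clock: 9.8
ee_pos: [0.5766, 0.0316, 0.2618]
eef_rot: [-0.0, 0.991, 0.131, -0.0]
contact_force: [-0.2, 0.1, 0.2]
width: 0.0412
grip_force: 0.0
```

Call:
send_rows:
  series:
    - [0,0,0,0,0,0,0.55]
    - [0,0,0,0,0,0,0.55]

```text
clock: 10.05
ee_pos: [0.5766, 0.0315, 0.2619]
eef_rot: [0.0, 0.991, 0.131, -0.0]
contact_force: [-0.2, 0.6, 0.1]
width: 0.0412
grip_force: 0.0
```

```bash
cat > mk.py <<'E'
from h import *
from scipy.optimize import least_squares
import sys
s=env.read_state();print(s["clock"],s["ee_pos"],s["q"].round(3))
im=eyes.grab_frame("wrist")[...,::-1].copy();cv2.imwrite("pics/%s.png"%sys.argv[1],im)
o=eyes.outline_of("wrist","pulley")[0]
c=max(cv2.findContours(o["region"].astype(np.uint8),0,1)[0],key=cv2.contourArea)[:,0]
P=np.array([wpx2w(u,v,.1,s)[:2] for u,v in c if v<258])
r=least_squares(lambda x:np.hypot(*(P-x[:2]).T)-x[2],[.575,.03,.07],loss="soft_l1",f_scale=.002);print(r.x.round(4))
cen=r.x[:2];g=im.astype(int).sum(2)
for r_,z in((.03,.075),(.04,.075),(.05,.075),(.062,.1),(.066,.1)):
    th=np.arange(-60,30,.25);v=[]
    for t in np.radians(th):
        u,w=w2wpx((*(cen+r_*np.array([np.cos(t),np.sin(t)])),z),s);v.append(g[int(round(w)),int(round(u))])
    d=th[np.array(v)<170];print(r_,d.min() if len(d) else min(v),d.max() if len(d) else None,np.median(d) if len(d) else None)
u,v=w2wpx((*(cen+.07*np.array([.96,-.28])),.08),s);u,v=int(u),int(v);x0=max(u-70,0);y0=max(v-40,0)
cv2.imwrite("pics/%sc.png"%sys.argv[1],cv2.resize(im[y0:y0+110,x0:x0+140],None,fx=5,fy=5,interpolation=3));print("crop",x0,y0,"x5")
E
python3 mk.py w3
```

```text
10.05 [0.57657108 0.03148496 0.26187264] [ 0.035  0.302  1.489 -0.     1.35   1.342]
[0.5778 0.0307 0.068 ]
0.03 -22.5 -13.0 -17.75
0.04 -21.0 -15.75 -18.375
0.05 -20.25 -15.75 -18.0
0.062 -19.5 -15.75 -17.625
0.066 -19.75 -15.75 -17.75
crop 245 96 x5
```

View pics/w3c.png

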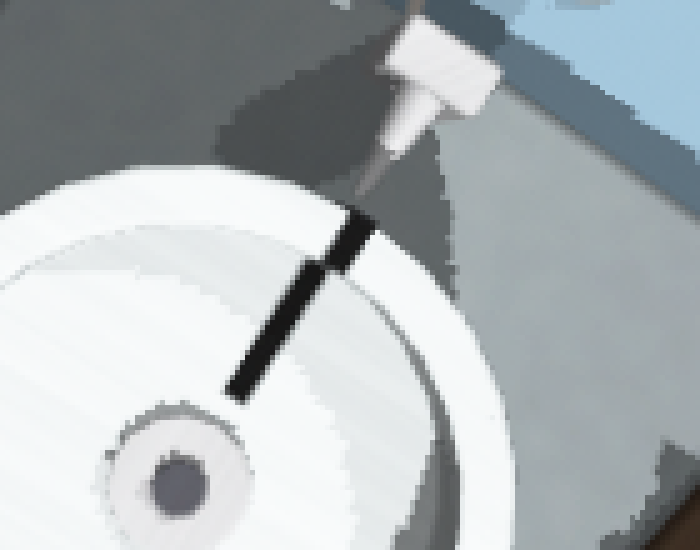

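The mark now sits just in front of the pointer: pointer tip at (317,135), mark outer end at (317,138). I'll measure the residual angle.

```bash
python3 - <<'E'
from h import *
s=env.read_state();cen=np.array([.5776,.0307])
im=cv2.imread("pics/w3.png");
# cone centerline: midpoints in crop coords (x5)
for c in((360,196),(376,172),(412,122),(441,66)):
    u,v=c[0]/5+245-.4,c[1]/5+96-.4;w=wpx2w(u,v,.069,s)[:2]-cen;print(c,np.hypot(*w).round(4),np.degrees(np.arctan2(w[1],w[0])).round(2))
for c,z in(((363,212),.1),((335,268),.1),((314,262),.075),((236,395),.075),((180,485),.08)):
    u,v=c[0]/5+245-.4,c[1]/5+96-.4;w=wpx2w(u,v,z,s)[:2]-cen;print(c,np.hypot(*w).round(4),np.degrees(np.arctan2(w[1],w[0])).round(2),w.round(4))
print([wpx2w(*p,.03,s)[:2].round(4) for p in((269,76),(196,201),(469,215))])
E
```

```text
(360, 196) 0.0729 -17.64
(376, 172) 0.0792 -17.66
(412, 122) 0.0929 -17.98
(441, 66) 0.1068 -17.14
(363, 212) 0.0691 -16.77 [ 0.0662 -0.02  ]
(335, 268) 0.0566 -18.11 [ 0.0538 -0.0176]
(314, 262) 0.0552 -16.51 [ 0.0529 -0.0157]
(236, 395) 0.0218 -19.33 [ 0.0205 -0.0072]
(180, 485) 0.001 -157.02 [-0.0009 -0.0004]
[array([0.7016, 0.0781]), array([0.5289, 0.1287]), array([ 0.6081, -0.2396])]
```

Pointer and mark agree to within about 1°. Next is the core: I'll move above the column, close the fingers and look.

Call:
send_rows:
  series:
    - [-0.06,0.1,0,0,0,0,1]
    - [-0.12,0.2,0,0,0,0,1]
    - [-0.18,0.3,0,0,0,0,1]
    - [-0.205,0.333,0,0,0,0,1]
    - [-0.205,0.333,0,0,0,0,1]
    - [-0.205,0.333,0,0,0,0,1]
    - [-0.205,0.333,0,0,0,0,1]

```text
clock: 11.02
ee_pos: [0.5212, -0.1549, 0.2619]
eef_rot: [-0.0, 0.991, 0.132, 0.0]
contact_force: [0.5, 0.2, 0.1]
width: 0.0006
grip_force: 0.0
```

```bash
python3 - <<'E'
from h import *
s=env.read_state();print(s["clock"],s["ee_pos"],s["width"],s["contact_force"])
im=eyes.grab_frame("wrist")[...,::-1].copy();cv2.imwrite("pics/w4.png",im)
o=eyes.outline_of("wrist","core");print([(a["p"],a["box"]) for a in o])
for a in o[:3]:
    c=max(cv2.findContours(a["region"].astype(np.uint8),0,1)[0],key=cv2.contourArea)
    (u,v),r=cv2.minEnclosingCircle(c);print(u,v,r,wpx2w(u,v,.123,s))
print(w2wpx((.521,-.1557,.123),s))
E
```

```text
11.025 [ 0.52123744 -0.15485299  0.26190142] 0.0005649327826503273 [0.50586728 0.15192304 0.08106624]
[(0.65, [252.6, 169.1, 313.7, 227.1]), (0.35, [68.3, 0.6, 379.6, 257.7])]
281.7984619140625 199.52212524414062 32.47256088256836 [ 0.52350877 -0.15641382  0.123     ]
224.76271057128906 120.73304748535156 152.10971069335938 [ 0.58206448 -0.08585996  0.123     ]
(np.float64(280.38239900958354), np.float64(201.81286348666598))
```

View pics/w4.png

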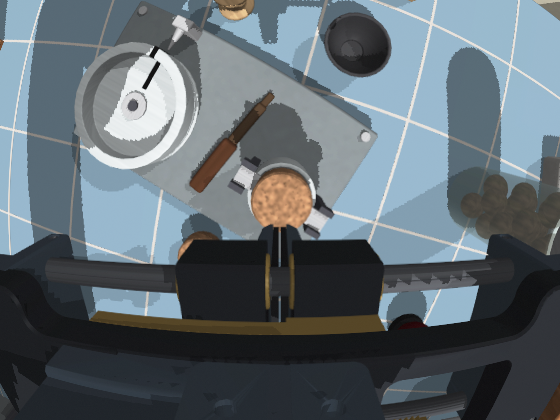

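The core is at (282,199), with the catches at (240,177) and (318,213). The tool has to turn about 31° so the fingers line up between the catches. Then I'll press.

Call:
send_rows:
  series:
    - [0.002,0.003,0.05,0,0,0.05,1]
    - [0.002,0.003,0.12,0,0,0.1,1]
    - [0.002,0.003,0.18,0,0,0.15,1]
    - [0.002,0.003,0.23,0,0,0.174,1]
    - [0.002,0.003,0.25,0,0,0.174,1]
    - [0.002,0.003,0.25,0,0,0.174,1]

```text
clock: 11.88
ee_pos: [0.5223, -0.1568, 0.1368]
eef_rot: [-0.0, 0.99, -0.141, -0.0]
contact_force: [1.1, -0.4, -0.4]
width: 0.0005
grip_force: 0.0
```

Call:
send_rows:
  series:
    - [0,0,0.01,0,0,0,1]
    - [0,0,0.02,0,0,0,1]
    - [0,0,0.03,0,0,0,1]
    - [0,0,0.04,0,0,0,1]
    - [0,0,0.05,0,0,0,1]
    - [0,0,0.06,0,0,0,1]
    - [0,0,0.066,0,0,0,1]
    - [0,0,0.07,0,0,0,1]
    - [0,0,0.07,0,0,0,1]
    - [0,0,0.07,0,0,0,1]

```text
clock: 13.12
ee_pos: [0.5231, -0.1574, 0.1043]
eef_rot: [0.0, 0.99, -0.141, 0.002]
contact_force: [-2.5, 0.6, 11.6]
width: 0.0006
grip_force: 5.3
```

Call:
send_rows:
  series:
    - [0,0,0.003,0,0,0,1]
    - [0,0,0.005,0,0,0,1]
    - [0,0,0.005,0,0,0,1]
    - [0,0,0.005,0,0,0,1]

```text
clock: 13.62
ee_pos: [0.5232, -0.1574, 0.1019]
eef_rot: [0.0, 0.99, -0.141, 0.002]
contact_force: [-1.6, 1.2, 11.5]
width: 0.0003
grip_force: 5.6
```

Call:
send_rows:
  series:
    - [0,0,-0.01,0,0,0,1]
    - [0,0,-0.03,0,0,0,1]
    - [0,0,-0.07,0,0,0,1]
    - [0,0,-0.14,0,0,0,1]
    - [0,0,-0.22,0,0,0,1]
    - [0,0,-0.3,0,0,0,1]
    - [-0.05,0,-0.32,0,0,0,1]
    - [-0.08,0,-0.32,0,0,0,1]
    - [-0.08,0,-0.32,0,0,0,1]
    - [-0.08,0,-0.32,0,0,0,1]

```text
clock: 14.88
ee_pos: [0.4839, -0.146, 0.2587]
eef_rot: [-0.0, 0.99, -0.141, -0.0]
contact_force: [0.5, -0.1, -0.3]
width: 0.0006
grip_force: 0.0
```

```bash
python3 - <<'E'
from h import *
s=env.read_state();print(s["clock"],s["ee_pos"],s["contact_force"])
im=eyes.grab_frame("wrist")[...,::-1].copy();cv2.imwrite("pics/w5.png",im)
cv2.imwrite("pics/w5c.png",cv2.resize(im[0:250,60:400],None,fx=2.3,fy=2.3,interpolation=3))
E
```

```text
14.875 [ 0.48393408 -0.14603472  0.25871129] [ 0.52966447 -0.10981996 -0.25217525]
```

View pics/w5c.png

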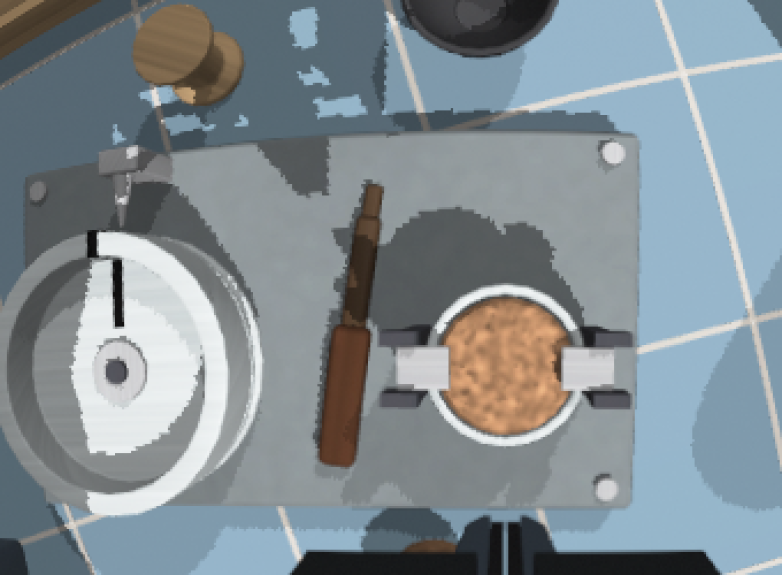

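Both catches are over the core's top. The line and pointer look aligned, so I'll do one numeric check with this view, where the floor line and pointer are at nearly the same height.

```bash
python3 - <<'E'
from h import *
s=env.read_state()
P={}
for n,c,z in(("hub",(117,371),.081),("l0",(120,325),.075),("l1",(117.5,262),.075),("r0",(92.5,256),.1),("r1",(92.5,232),.1),("tip",(122,224),.069),("cone",(121,185),.069)):
    u,v=c[0]/2.3+60-.3,c[1]/2.3-.3;P[n]=wpx2w(u,v,z,s)[:2]
an=lambda a,b:np.degrees(np.arctan2(*(P[b]-P[a])[::-1])).round(2)
for a,b in(("hub","l1"),("hub","r1"),("hub","r0"),("hub","tip"),("hub","cone"),("l0","l1")):print(a,b,an(a,b),np.hypot(*(P[b]-P[a])).round(4))
E
```

```text
hub l1 -16.25 0.0549
hub r1 -16.37 0.069
hub r0 -16.18 0.0574
hub tip -16.04 0.0748
hub cone -15.7 0.0954
l0 l1 -16.09 0.0321
```

The mark is at about -16.3° and the pointer at about -16.0°, so they are aligned. The arm is clear of everything, so I'm handing the job in.

```bash
python3 -c "
from rig import workorder
print(workorder.finish_job())"
```

```text
the job is handed in; nothing more can be done
None
```

The job is handed in: the pulley's line faces the pointer to within about 0.5° by the last camera view, both catches are over the pressed-down core, and I moved nothing else on the shelf; the hand-in call did not return a verdict.

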